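# Lay out a hub repair order on the parts counter

## Task

Lay out the hub order on the rubber mat: take the top spacer off the spring-loaded spindle and lay it flat midway between the flanged hub and the carton, then centre the larger of the two ball bearings flat on top of it. Stand the oil filter upright straight behind the carton (on the side away from the robot) and lay the hex nut flat straight in front of the hub (on the robot's side), each lined up square to the mat with a gap of about 3 cm. Leave the smaller bearing where it is and the other spacer on the spindle.

Things in the scene. Friction and masses are not known exactly. Their poses are not given: they have to be found in the camera images.
- mat: Thin black rubber mat fixed on the counter, 270 mm (x) by 310 mm (y), 3 mm thick. Origin at the centre of its underside; its x points away from the robot, its y to the robot's left, turned by up to 0.12 rad. Hub and carton stand fixed on its y axis, 110 mm from its centre, one on each side (either way round), so its centre is midway between them.
- hub: Steel wheel hub fixed on the mat: round flange 80 mm wide, 12 mm high, then a stub about 45 mm wide up to 45 mm height. Origin on its axis at its underside (z = 3 mm). Axes parallel to the mat's: its -x side is its front, towards the robot. A 30 mm gap puts the nut's centre 88 mm from the hub's centre along the hub's -x.
- carton: Brown cardboard carton with a white paper band, fixed on the mat: 70 mm (x) by 80 mm (y), 50 mm high. Origin at the centre of its underside (z = 3 mm). Axes parallel to the mat's: its +x side is its back, away from the robot. A 30 mm gap puts the filter's centre 95 mm from the carton's centre along the carton's +x.
- dispenser: Grey spring-loaded spindle fixed on the counter at the robot's left. Origin at the centre of its underside. Foot 90 mm wide, cup 84 mm wide with its rim 48 mm high, centre post 25 mm thick, 68 mm high. Two equal spacers on the post: the top one lies wholly above the rim (bottom 58 mm, top 72 mm high), the other right below it. Lifted straight up 15 mm, the top one is free of the post.
- lift (a joint): Height of the dispenser's spring platform above its starting place, m, upwards positive: about 0 with two spacers, about 0.014 with one. The spring (140 N/m) just balances the 0.2 kg spacers: each one taken lets the platform rise by one thickness.
- spacer_mid (a point): Centre, half-way up, of the top spacer on the dispenser: plain flat steel ring, 60 mm outer and 30 mm inner diameter, 14 mm thick, 0.2 kg, z along its axis (up). Centre 65 mm above the counter at the start.
- bearing_mid (a point): Centre, half-way up, of the larger ball bearing, lying flat on the counter: steel ring with a dark seal, 52 mm diameter, its 25 mm bore closed by a white plastic plug, 18 mm high, about 0.19 kg, z along its axis (up).
- small_bearing_mid (a point): Centre, half-way up, of the smaller ball bearing, lying flat on the counter: same look, 35 mm diameter with a 15 mm plug, 12 mm high. To be left alone.
- filter_mid (a point): Centre, half-way up, of the oil filter standing on the counter: white painted closed can, 60 mm diameter, 80 mm high, fluted top narrowing to 52 mm over the top 12 mm, about 0.35 kg, z up. Loose parts stand at least 95 mm apart, centre to centre; a small grease tin (52 mm diameter, 50 mm high, paper label) stands among them.
- nut_mid (a point): Centre, half-way up, of the steel hex nut, lying flat on the counter: 36 mm across flats, 22 mm high, its 20 mm bore closed by a black plastic plug, about 0.12 kg. z up; its own x axis is square to one pair of flats (flats every 60 degrees).

How it is judged (in metres and radians):
At the end, for the whole second after the job is handed in: Spacer flat on mat within 15 mm of midway; larger bearing flat on it within 8 mm; filter upright behind carton, centres 95 +/- 15 mm apart, 15 mm sideways; nut flat in front of hub, centres 88 +/- 15 mm, 15 mm sideways; lift at 9 to 19 mm (exactly one spacer taken); all at rest (horizontal distance between spacer_mid and mat below 0.015 m and height (world z) of spacer_mid between 0.005 and 0.015 m and angle between each of spacer_mid, bearing_mid, filter_mid, nut_mid's own z axis and vertical below 0.1 rad and horizontal distance between bearing_mid and spacer_mid below 0.008 m and z of bearing_mid in the frame of spacer_mid between 0.012 and 0.02 m and x of filter_mid in the frame of carton between 0.08 and 0.11 m and y of filter_mid in the frame of carton between -0.015 and 0.015 m and height (world z) of filter_mid between 0.037 and 0.049 m and x of nut_mid in the frame of hub between -0.103 and -0.073 m and y of nut_mid in the frame of hub between -0.015 and 0.015 m and height (world z) of nut_mid between 0.009 and 0.019 m and value of joint lift between 0.009 and 0.019 m and linear speed of each of spacer, bearing, filter, nut below 0.01 m/s); the robot touches nothing.
It fails at once if the smaller bearing is moved by more than 20 mm (distance of small_bearing_mid from where it was at the start of the episode above 0.02 m).
It also fails if it takes over 120 s, if anything falls off the work surface, if the arm or the gripper's body presses on something with over 40 N, if the wrist force passes 120 N, or if a joint passes its speed limit or range.

## Robot

A 6-joint arm with a two-finger parallel gripper is mounted at the origin on the work surface. World frame = base frame: x ahead of the robot, y to its left, z up, the work surface at z = 0. Lengths are in m, angles in degrees, forces in N, time in s.
With the tool pointing down it reaches from about 0.35 to 0.875 m from the base axis. Payload 4.2 kg.
Tool frame: the origin (TCP) lies on the front face of the gripper's body, between the roots of the fingers; the fingertips stand 70 mm ahead of it and the grasp point (between the pads) lies 51 mm ahead of it; x points along the fingers, y is the direction in which the jaws open and shut, and the axes are right-handed (so a half turn about x gives the same grasp; the last joint's range is limited). The gripper opens to 87 mm and grips with 3 to 60 N. Pads are 19 mm wide; open, the fingers measure 117 mm over their backs; the gripper's body (75 mm by 190 mm) begins 51 mm behind the grasp point.
Start: joints at [-59.152, 22.042, 0.453, 0, -68.411, -14.817], TCP at [0.173, -0.601, 0.292] pointing down, gripper open.
Joint ranges: [-179.83, 179.83], [-69.29, 118.12], [-61.27, 80.66], [-181.25, 117.63], [-171.15, -9.14], [-177.46, 177.46]. Speed limits (degrees/s): [159.86, 159.86, 180, 180, 180, 180].

## Interface

Orientations are given as a 3x3 rotation matrix whose columns are the frame's x, y, z axes.
In Python, from station import r, viewer, spotter gives the robot as it stands.
- The arm moves only by the tool move_arm, never from a script. Its argument "series" is a list that holds one entry, the list of rows, each a list of 7 numbers: the turn, a rotation vector about the world's x, y, z scaled (see below), then the shift along the world's x, y, z scaled (see below), then the opening, from 0 (shut) to 1 (fully open). A call has 1 to 20 rows; each row shifts and turns the pose as measured when the row begins; what a row does not reach is not made up. The controller multiplies each number of a shift by 60 mm and each number of a turn by 8 degrees. A row lasts 1/8 s, in which the tool goes at most 62.5 mm and 10.7 degrees, less where a joint would pass 70% of its speed; a pose out of reach is approached as far as the arm can. A call with a number of a shift or a turn outside -1 to 1 is refused whole. A call with a gripper value outside its range is refused whole. The fingers move at their own pace and stop on an object; the grip force is fixed at half the most. Time passes only in rows, so rows that do not move let the fingers close. It gives the time, the measured TCP pose, the force and the opening at its end, in the units of the state.
- r.sense(): the state, without advancing time (a new reading comes with each control period).
- viewer.capture(name): name is "side" or "top" or "wrist"; returns (picture, depth): 400x640x3 uint8, red, green, blue; 400x640 float32, m along the optical axis (not along the pixel's ray), 0 where there is no reading.
- viewer.camera_params(name): a dict with "mtx" (3x3 intrinsics, pixels), "dist_coeffs" ([k1, k2, p1, p2, k3] as OpenCV has them; the pictures are not rectified), "pose" (4x4, takes a point from camera to world coordinates). Camera axes: x right, y down, z forward; pixel columns grow to the right and rows downward; lengths in m; the calibration is good to about 2 mm. A picture is of the moment at which its call begins: read the wrist's pose just before it. camera_params takes no time and is no camera call; for the wrist camera it gives the pose at the moment of the call.
- r.finish_job(): hands the job in, once; it reports no verdict.
Trained networks look in the newest picture that a camera, given by its name, has taken for a name from the list of things; names that differ only in an ending like _2 or _b are one class to them, and where a whole thing is asked for, a point or a joint stands for the part that bears it (a point fixed in the world has none). Each returns a list of dicts, best first, with "conf" (0 to 1); they miss things now and then, are a little off and sometimes report something else, mostly with a low value. They report only what shows in the picture. A call takes as long as a camera call.
- spotter.find_in(camera, name): "centre" ([column, row] in pixels, amid what is visible of it).
- spotter.trace(camera, name): "mask" (400x640 bool, what is visible of it) and "centre" ([column, row] in pixels, amid what is visible of it).
The state is a dict: "time_s": time; "joints": joint angles; "joint_velocities": joint speeds; "effort": joint torques, N m; "tcp_pos": TCP position; "ee_rot": TCP orientation; "wrist_force": force on the tool from outside, world axes, zero at the start; "moment": the same for the moment, N m; "gripper_width": opening from 0.0 (shut) to 1.0 (fully open).
Only numpy, scipy, OpenCV 4.12 (cv2) and the standard library are available. Lean on these libraries where they do the work, as an engineer would, in place of code of your own. Each camera call takes 0.05 s, during which the arm holds its last target.

## Working session

There is one attempt and no reset: what is moved stays moved. The work goes in short steps, Python scripts to look and compute and a tool call to move; the robot and the scene stay as the last step left them, time stands still between calls to the robot, and variables do not carry over. Pictures are saved under pics/ and viewed, and the job is handed in when it is done.

Besides the shell and the picture viewer there is one more tool, called after "Request:" by a JSON object that holds its "name" and its "arguments". move_arm: Moves the arm, as the interface text tells. Its arguments: {"type":"object","properties":{"series":{"type":"array","items":{"type":"array","items":{"type":"array","items":{"type":"number","minimum":-1,"maximum":1}}}}},"required":["series"]}

```bash
ls; mkdir -p pics; python3 - <<'E'
from station import r, viewer, spotter
import cv2,numpy as np
s=r.sense();print(s)
for c in ['side','top','wrist']:
    p,d=viewer.capture(c);cv2.imwrite(f'pics/{c}0.png',p[:,:,::-1]);np.save(f'{c}0d.npy',d)
    print(c,viewer.camera_params(c))
E
```

```text
pics
{'time_s': 0.0, 'joints': array([-5.91529908e+01,  2.20913417e+01,  3.79076342e-01, -2.84997896e-02,
       -6.84122129e+01, -1.48156683e+01]), 'joint_velocities': array([ 0.12688168, -0.04467988,  0.0020654 , -0.00021904,  0.01344098,
       -0.0829982 ]), 'effort': array([ 1.69082496e-04, -3.90664351e+01,  1.87397540e+01,  4.22003388e+00,
        1.08363008e-02, -1.93243181e-04]), 'tcp_pos': array([ 0.17248655, -0.60025066,  0.2911498 ]), 'ee_rot': array([[-7.16855001e-04, -2.75985948e-01,  9.61161403e-01],
       [ 2.10234547e-03,  9.61159110e-01,  2.75986858e-01],
       [-9.99997533e-01,  2.21853588e-03, -1.08793906e-04]]), 'wrist_force': array([-0.01806902,  0.57126463,  0.42063846]), 'moment': array([-0.00273464,  0.0059676 ,  0.01942843]), 'gripper_width': 1.0020348700793378}
side {'mtx': array([[425.16544807,   0.        , 314.09273358],
       [  0.        , 425.16544807, 202.92280253],
       [  0.        ,   0.        ,   1.        ]]), 'dist_coeffs': array([-0.0705217,  0.       ,  0.       ,  0.       ,  0.       ]), 'pose': array([[ 0.99109263, -0.09030316,  0.097
[... 719 characters left out ...]
+00],
       [ 0.00000000e+00,  0.00000000e+00,  0.00000000e+00,
         1.00000000e+00]])}
wrist {'mtx': array([[333.20587064,   0.        , 321.24794424],
       [  0.        , 333.20587064, 196.05769778],
       [  0.        ,   0.        ,   1.        ]]), 'dist_coeffs': array([-0.02108913,  0.        ,  0.        ,  0.        ,  0.        ]), 'pose': array([[-2.76074688e-01,  9.29697767e-01,  2.43813103e-01,
         1.07159672e-01],
       [ 9.61135715e-01,  2.66793407e-01,  7.09888339e-02,
        -6.18856811e-01],
       [ 9.50432003e-04,  2.53935701e-01, -9.67220635e-01,
         3.82899273e-01],
       [ 0.00000000e+00,  0.00000000e+00,  0.00000000e+00,
         1.00000000e+00]])}
```

View pics/top0.png

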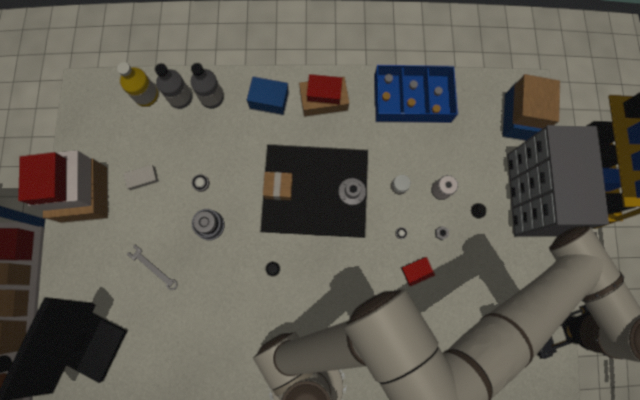

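View pics/side0.png

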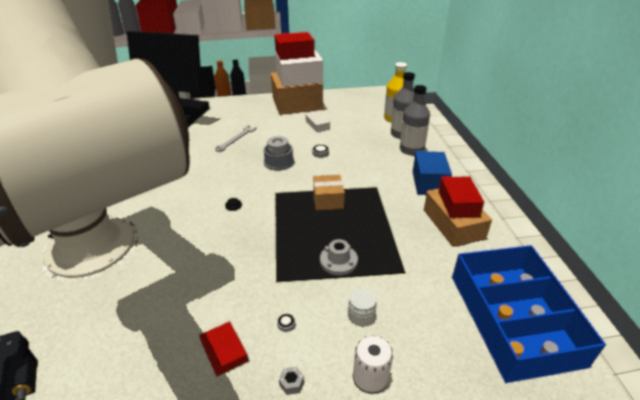

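```bash
cat > h.py <<'E'
from station import r, viewer, spotter
import cv2,numpy as np
def ray(c,uv):
    P=viewer.camera_params(c)
    n=cv2.undistortPoints(np.array(uv,float).reshape(-1,1,2),P['mtx'],P['dist_coeffs']).reshape(-1,2)
    d=np.c_[n,np.ones(len(n))]@P['pose'][:3,:3].T
    return P['pose'][:3,3],d
def onz(c,uv,z):
    o,d=ray(c,uv); t=(z-o[2])/d[:,2]; return o+t[:,None]*d
def cloud(c,d,m):
    v,u=np.nonzero(m&(d>0)); o,dd=ray(c,np.c_[u,v]); return o+dd*d[v,u][:,None]
def find(c,n,cap=True,k=1):
    if cap: global D,IM; IM,D=viewer.capture(c)
    return [ (x['mask'],x['centre'],x['conf']) for x in spotter.trace(c,n)][:k]
E
python3 - <<'E'
import h,numpy as np
from h import *
for c in ['top','side']:
    p,d=viewer.capture(c)
    for n in ['mat','hub','carton','dispenser','spacer_mid','bearing_mid','small_bearing_mid','filter_mid','nut_mid']:
        for x in spotter.trace(c,n)[:3]:
            P=cloud(c,d,x['mask'])
            print(c,n,round(x['conf'],2),np.round(x['centre']),x['mask'].sum(), end=' ')
            if len(P):
                zt=np.percentile(P[:,2],95); Q=P[P[:,2]>zt-.006]
                print('ztop',round(zt,3),'topmid',np.round((Q[:,:2].max(0)+Q[:,:2].min(0))/2,3),'mean',np.round(Q[:,:2].mean(0),3),'ext',np.round(np.ptp(Q[:,:2],axis=0),3))
            else: print()
E
```

```text
top mat 0.79 [318. 195.] 7734 ztop 0.008 topmid [ 0.564 -0.024] mean [ 0.561 -0.029] ext [0.285 0.317]
top hub 0.94 [354. 188.] 581 ztop 0.051 topmid [ 0.558 -0.132] mean [ 0.557 -0.132] ext [0.039 0.041]
top carton 0.96 [276. 185.] 792 ztop 0.058 topmid [0.57  0.086] mean [0.57  0.084] ext [0.072 0.078]
top dispenser 0.6 [207. 225.] 465 ztop 0.069 topmid [0.467 0.288] mean [0.459 0.288] ext [0.042 0.023]
top spacer_mid 0.63 [439. 232.] 124 ztop 0.026 topmid [ 0.431 -0.396] mean [ 0.431 -0.395] ext [0.035 0.031]
top spacer_mid 0.55 [207. 223.] 287 ztop 0.077 topmid [0.456 0.287] mean [0.455 0.287] ext [0.056 0.057]
top bearing_mid 0.81 [202. 182.] 260 ztop 0.023 topmid [0.584 0.318] mean [0.584 0.317] ext [0.049 0.046]
top small_bearing_mid 0.52 [438. 236.] 103 ztop 0.026 topmid [ 0.432 -0.396] mean [ 0.431 -0.394] ext [0.033 0.031]
top filter_mid 0.74 [278. 183.] 764 ztop 0.058 topmid [0.57  0.086] mean [0.57  0.084] ext [0.072 0.078]
top filter_mid 0.59 [443. 186.] 401 ztop 0.085 topmid [ 0.561 -0.402] mean [ 0.562 -0.401] ext [0.052 0.047]
top nut_mid 0.64 [439. 236.] 146 ztop 0.0
[... 549 characters left out ...]
mean [0.459 0.284] ext [0.059 0.061]
side bearing_mid 0.69 [371. 364.] 1908 ztop 0.081 topmid [ 0.562 -0.404] mean [ 0.562 -0.406] ext [0.06  0.058]
side bearing_mid 0.5 [320. 152.] 179 ztop 0.021 topmid [0.585 0.316] mean [0.585 0.313] ext [0.048 0.048]
side small_bearing_mid 0.52 [288. 324.] 293 ztop 0.013 topmid [ 0.434 -0.278] mean [ 0.433 -0.279] ext [0.034 0.037]
side filter_mid 0.66 [374. 364.] 1890 ztop 0.081 topmid [ 0.562 -0.404] mean [ 0.562 -0.406] ext [0.059 0.058]
side filter_mid 0.64 [325. 237.] 8459 ztop 0.006 topmid [ 0.563 -0.021] mean [ 0.56  -0.043] ext [0.278 0.326]
side nut_mid 0.71 [290. 382.] 548 ztop 0.023 topmid [ 0.432 -0.397] mean [ 0.432 -0.399] ext [0.039 0.038]
```

The top picture shows the dispenser at (207,224), the large bearing at (200,182), the carton at (277,185) and the hub at (352,190). The grease tin is at (401,184), the filter at (445,186), the small bearing at (401,233) and the nut at (441,233). The networks' 3-D positions match this, apart from a few false hits. I'll do the filter first, because it is the nearest.

Request:
{"name": "move_arm", "arguments": {"series": [[[0,0,-0.8,0.8,0.4,0,1],[0,0,-0.8,0.8,0.4,0,1],[0,0,-0.8,0.8,0.4,0,1],[0,0,0,0.8,0.4,0,1],[0,0,0,0.8,0.4,0,1],[0,0,0,0.8,0.4,0,1],[0,0,0,0.6,0.4,0,1],[0,0,0,0.4,0.2,0,1],[0,0,0,0,0,0,1],[0,0,0,0,0,0,1]]]}}

```text
time_s: 2.4
tcp_pos: [0.5296, -0.4151, 0.2919]
ee_rot: [[-0.0, 0.07, 0.998], [-0.002, 0.998, -0.07], [-1.0, -0.002, -0.0]]
wrist_force: [-0.4, -0.6, 0.3]
gripper_width: 1.003
```

```bash
cat >> h.py <<'E'
def topfit(c,d,m,ztop,tol=.005):
    P=cloud(c,d,m); Q=P[abs(P[:,2]-np.percentile(P[:,2],95))<tol]
    (cx,cy),(w,h),a=cv2.minAreaRect((Q[:,:2]*1000).astype(np.float32))
    return np.round([cx,cy,w,h,a,1000*np.median(Q[:,2])],1)
def st():
    s=r.sense(); y=s['ee_rot'][:,1]
    print('t',s['time_s'],'tcp',np.round(s['tcp_pos'],4),'jawdeg',round(np.degrees(np.arctan2(y[1],y[0])),2),'xaxis',np.round(s['ee_rot'][:,0],3),'F',np.round(s['wrist_force'],1),'w',round(s['gripper_width'],3))
E
python3 - <<'E'
from h import *
st()
p,d=viewer.capture('wrist');cv2.imwrite('pics/w1.png',p[:,:,::-1])
for n in ['filter_mid','nut_mid','small_bearing_mid']:
    for x in spotter.trace('wrist',n)[:2]: print(n,round(x['conf'],2),np.round(x['centre']),topfit('wrist',d,x['mask'],0))
E
```

```text
t 2.4 tcp [ 0.5296 -0.4151  0.2919] jawdeg 85.96 xaxis [-0.    -0.002 -1.   ] F [-0.4 -0.6  0.3] w 1.003
filter_mid 0.79 [332. 212.] [ 563.2 -403.4   57.8   56.7   82.    79.2]
nut_mid 0.89 [333.  80.] [ 432.3 -396.    40.5   36.     1.1   20.9]
nut_mid 0.5 [592. 126.] [528.3 -99.6 156.  206.5  87.1   1.9]
small_bearing_mid 0.97 [442.  74.] [ 434.1 -277.    33.9   33.3   66.1   11.3]
```

View pics/w1.png

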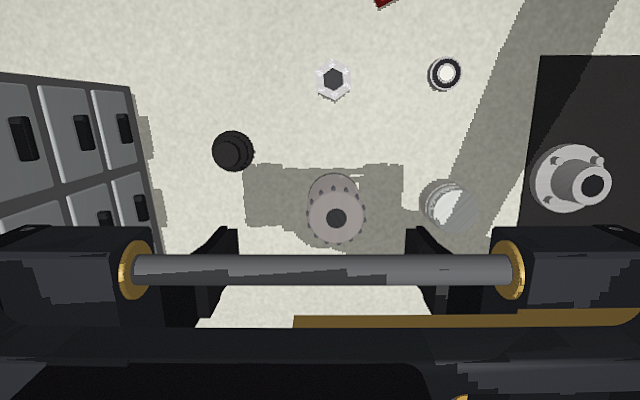

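The wrist picture shows the filter at (333,210) and the nut at (333,80), with the nut's corners pointing along x, so the jaws should close along y. A cabinet stands on the left, so I'll check its clearance before going down.

```bash
python3 - <<'E'
from h import *
p,d=viewer.capture('wrist')
m=np.zeros(d.shape,bool);m[60:225,0:165]=1
P=cloud('wrist',d,m);Q=P[P[:,2]>.03]
print('cab ymax',np.percentile(Q[:,1],[50,95,99,100]),'z',Q[:,2].max())
st()
E
```

```text
cab ymax [-0.6166113  -0.60867682 -0.60702574 -0.49140145] z 0.29412041215317397
t 2.65 tcp [ 0.5293 -0.4153  0.2923] jawdeg 85.92 xaxis [ 0.    -0.002 -1.   ] F [-0.6  0.9  0.6] w 1.001
```

Request:
{"name": "move_arm", "arguments": {"series": [[[0,0,0.1,0.56,0.19,0,1],[0,0,0,0,0,-0.8,1],[0,0,0,0,0,0,1]]]}}

```text
time_s: 3.02
tcp_pos: [0.5621, -0.4055, 0.2449]
ee_rot: [[0.002, 0.06, 0.998], [-0.003, 0.998, -0.06], [-1.0, -0.003, 0.002]]
wrist_force: [0.6, 0.4, 0.0]
gripper_width: 1.004
```

Request:
{"name": "move_arm", "arguments": {"series": [[[0,0,0,0.02,0.03,-0.8,1],[0,0,0,0,0,-0.8,1],[0,0,0,0,0,-0.5,1],[0,0,0,0,0,-0.3,1],[0,0,0,0,0,0,1]]]}}

```text
time_s: 3.65
tcp_pos: [0.5669, -0.4093, 0.1103]
ee_rot: [[0.018, 0.06, 0.998], [-0.016, 0.998, -0.06], [-1.0, -0.015, 0.019]]
wrist_force: [-0.6, -0.0, 0.1]
gripper_width: 0.998
```

Request:
{"name": "move_arm", "arguments": {"series": [[[0.12,0.13,0,-0.06,0.08,-0.08,1],[0,0,0,0,0,-0.08,1],[0,0,0,0,0,0,0],[0,0,0,0,0,0,0],[0,0,0,0,0,0,0],[0,0,0,0,0,0,0],[0,0,0,0,0,0,0],[0,0,0,0,0,0,0]]]}}

```text
time_s: 4.65
tcp_pos: [0.5653, -0.4052, 0.1059]
ee_rot: [[0.006, 0.059, 0.998], [-0.002, 0.998, -0.059], [-1.0, -0.002, 0.007]]
wrist_force: [0.1, 1.3, -0.3]
gripper_width: 0.678
```

Request:
{"name": "move_arm", "arguments": {"series": [[[0,0.05,0,0,0,0.6,0],[0,0,0,0,0,0.8,0],[0,0,0,0,0.3,0.4,0],[0,0,0,0.2,0.8,0,0],[0,0,0,0.2,0.9,0,0],[0,0,0,0.2,0.9,0,0],[0,0,0,0.2,0.9,0,0],[0,0,0,0.2,0.9,0,0],[0,0,0,0.2,0.9,0,0],[0,0,0,0.2,0.9,0,0],[0,0,0,0.2,0.8,0,0],[0,0,0,0.1,0.4,0,0],[0,0,0,0,0,0,0],[0,0,0,0,0,0,0]]]}}

```text
time_s: 6.4
tcp_pos: [0.6544, 0.0814, 0.1986]
ee_rot: [[-0.032, 0.064, 0.997], [0.009, 0.998, -0.063], [-0.999, 0.007, -0.032]]
wrist_force: [0.2, -0.2, -3.2]
gripper_width: 0.679
```

```bash
python3 - <<'E'
from h import *
st()
p,d=viewer.capture('wrist');cv2.imwrite('pics/w2.png',p[:,:,::-1])
for c in ['wrist','top']:
  if c=='top': p,d=viewer.capture('top')
  for n in ['carton','hub','filter_mid']:
    for x in spotter.trace(c,n)[:2]: print(c,n,round(x['conf'],2),np.round(x['centre']),topfit(c,d,x['mask'],0))
E
```

```text
t 6.4 tcp [0.6544 0.0814 0.1986] jawdeg 86.36 xaxis [-0.032  0.009 -0.999] F [ 0.2 -0.2 -3.2] w 0.679
wrist carton 0.71 [317.  91.] [571.   87.1  80.5  71.2  87.1  52.3]
wrist hub 0.9 [49. 98.] [ 560.1 -127.    32.7   42.3   75.1   47.7]
wrist filter_mid 0.83 [320. 240.] [645.7  83.3  57.   44.9  83.9 172.7]
top carton 0.91 [277. 183.] [569.9  85.2  76.8  71.4  87.3  55. ]
top hub 0.81 [353. 190.] [ 557.3 -132.8   38.1   40.1   87.7   49.5]
top filter_mid 0.72 [275. 155.] [629.3  80.   42.4  10.7  82.3 173.2]
```

View pics/w2.png

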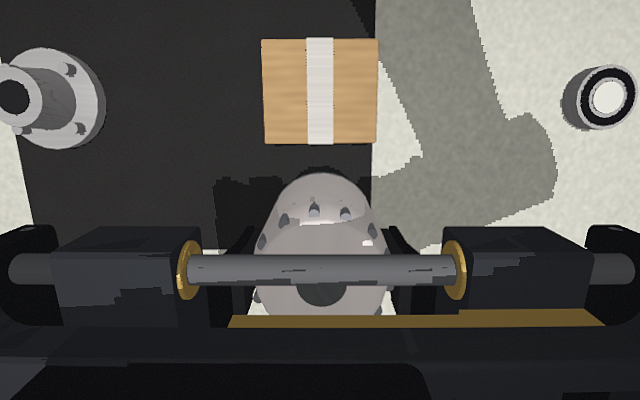

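Request:
{"name": "move_arm", "arguments": {"series": [[[-0.07,-0.23,0.08,0.22,0.02,0,0],[0,0,0,0,0,-0.4,0],[0,0,0,0,0,-0.4,0],[0,0,0,0,0,-0.3,0],[0,0,0,0,0,0,0]]]}}

```text
time_s: 7.42
tcp_pos: [0.6725, 0.0823, 0.1329]
ee_rot: [[0.013, 0.051, 0.999], [-0.002, 0.999, -0.051], [-1.0, -0.001, 0.013]]
wrist_force: [0.8, -0.7, -3.7]
gripper_width: 0.674
```

Request:
{"name": "move_arm", "arguments": {"series": [[[0,0.1,0,-0.08,0,-0.15,0],[0,0,0,0,0,-0.15,0],[0,0,0,0,0,-0.05,0],[0,0,0,0,0,0,0]]]}}

```text
time_s: 7.92
tcp_pos: [0.6692, 0.0827, 0.113]
ee_rot: [[0.004, 0.05, 0.999], [-0.001, 0.999, -0.05], [-1.0, -0.001, 0.004]]
wrist_force: [0.9, 0.2, -3.3]
gripper_width: 0.681
```

Request:
{"name": "move_arm", "arguments": {"series": [[[0,0.03,0,-0.02,0,-0.05,0],[0,0,0,0,0,-0.03,0],[0,0,0,0,0,-0.02,0],[0,0,0,0,0,0,0]]]}}

```text
time_s: 8.43
tcp_pos: [0.6684, 0.0829, 0.1091]
ee_rot: [[0.001, 0.049, 0.999], [-0.001, 0.999, -0.049], [-1.0, -0.001, 0.001]]
wrist_force: [0.5, -1.4, -3.1]
gripper_width: 0.683
```

Request:
{"name": "move_arm", "arguments": {"series": [[[0,0,0,0,0,-0.03,0],[0,0,0,0,0,0,0]]]}}

```text
time_s: 8.68
tcp_pos: [0.6687, 0.083, 0.1091]
ee_rot: [[0.003, 0.048, 0.999], [-0.001, 0.999, -0.048], [-1.0, -0.001, 0.003]]
wrist_force: [-0.0, 0.1, -3.3]
gripper_width: 0.674
```

Request:
{"name": "move_arm", "arguments": {"series": [[[0,0,0,0,0,-0.06,0],[0,0,0,0,0,0,0]]]}}

```text
time_s: 8.93
tcp_pos: [0.6692, 0.0833, 0.1093]
ee_rot: [[0.005, 0.047, 0.999], [-0.001, 0.999, -0.047], [-1.0, -0.001, 0.005]]
wrist_force: [0.1, -0.3, -3.9]
gripper_width: 0.677
```

Request:
{"name": "move_arm", "arguments": {"series": [[[0,0,0,0,0,0,1],[0,0,0,0,0,0,1],[0,0,0,0,0,0,1],[0,0,0,0,0,0,1],[0,0.06,0,0,0,0.4,1],[0,0,0,0,0,0.8,1],[0,0,0,0,0,0.8,1],[0,0,0,-0.4,-0.7,0.2,1],[0,0,0,-0.5,-0.8,0,1],[0,0,0,-0.4,-0.8,0,1],[0,0,0,-0.4,-0.8,0,1],[0,0,0,-0.4,-0.9,0,1],[0,0,0,-0.4,-0.9,0,1],[0,0,0,-0.4,-0.9,0,1],[0,0,0,-0.4,-0.9,0,1],[0,0,0,-0.4,-0.9,0,1],[0,0,0,-0.2,-0.4,0,1],[0,0,0,0,0,0,1],[0,0,0,0,0,0,1]]]}}

```text
time_s: 11.3
tcp_pos: [0.4274, -0.41, 0.2451]
ee_rot: [[0.004, 0.044, 0.999], [-0.004, 0.999, -0.044], [-1.0, -0.004, 0.005]]
wrist_force: [-0.2, -0.4, 0.1]
gripper_width: 1.0
```

```bash
python3 - <<'E'
from h import *
st()
p,d=viewer.capture('wrist');cv2.imwrite('pics/w3.png',p[:,:,::-1])
for c in ['wrist','side']:
  if c=='side': p,d=viewer.capture(c);cv2.imwrite('pics/s3.png',p[:,:,::-1])
  for n in ['carton','filter_mid','nut_mid']:
    for x in spotter.trace(c,n)[:2]: print(c,n,round(x['conf'],2),np.round(x['centre']),topfit(c,d,x['mask'],0))
E
```

```text
t 11.3 tcp [ 0.4274 -0.41    0.2451] jawdeg 87.48 xaxis [ 0.004 -0.004 -1.   ] F [-0.2 -0.4  0.1] w 1.0
wrist nut_mid 0.77 [335. 183.] [ 433.6 -395.1   39.8   35.7    1.5   21. ]
side carton 0.95 [330. 195.] [570.9  87.1  87.3  69.7  85.5  53.8]
side filter_mid 0.64 [368. 184.] [665.9  79.3  49.2  51.4  80.8  83.9]
side nut_mid 0.66 [292. 379.] [ 432.1 -397.9   39.6   35.8   59.1   21.5]
```

View pics/s3.png

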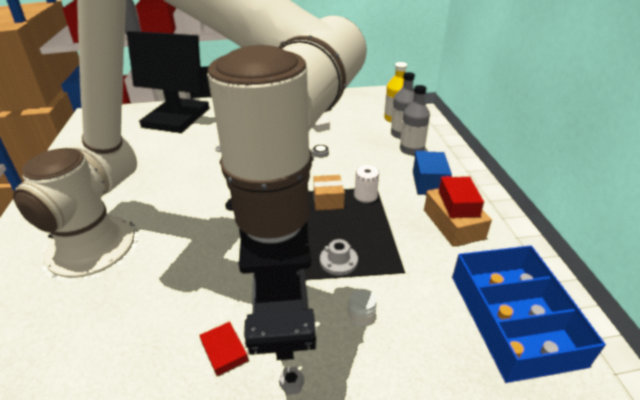

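View pics/w3.png

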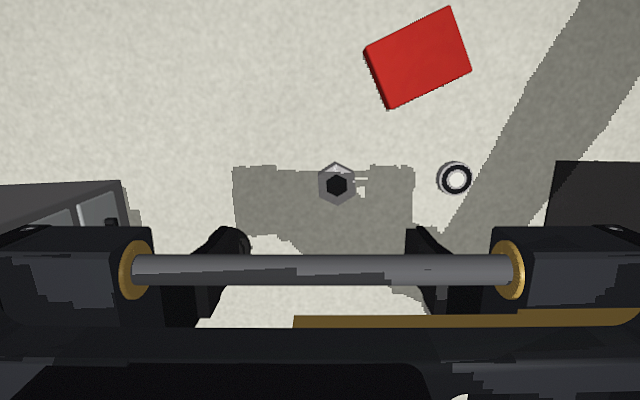

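Request:
{"name": "move_arm", "arguments": {"series": [[[0.03,0.03,0.45,0.1,0.24,0,1],[0,0,0,0,0,-0.6,1],[0,0,0,0,0,-0.7,1],[0,0,0,0,0,-0.5,1],[0,0,0,0,0,0,1]]]}}

```text
time_s: 12.32
tcp_pos: [0.4364, -0.3914, 0.1364]
ee_rot: [[0.004, -0.035, 0.999], [-0.002, 0.999, 0.035], [-1.0, -0.002, 0.004]]
wrist_force: [0.3, 0.5, 0.4]
gripper_width: 0.997
```

Request:
{"name": "move_arm", "arguments": {"series": [[[0,0.03,0,-0.05,-0.07,-0.4,1],[0,0,0,0,0,-0.4,1],[0,0,0,0,0,-0.1,1],[0,0,0,0,0,0,1]]]}}

```text
time_s: 12.82
tcp_pos: [0.4381, -0.3961, 0.0877]
ee_rot: [[0.008, -0.043, 0.999], [-0.008, 0.999, 0.043], [-1.0, -0.008, 0.008]]
wrist_force: [-0.4, -0.3, 0.3]
gripper_width: 1.001
```

Request:
{"name": "move_arm", "arguments": {"series": [[[0.06,0.06,0,-0.07,0.02,-0.12,1],[0,0,0,0,0,-0.1,1],[0,0,0,0,0,0,1]]]}}

```text
time_s: 13.2
tcp_pos: [0.4348, -0.3954, 0.0764]
ee_rot: [[0.003, -0.044, 0.999], [-0.001, 0.999, 0.044], [-1.0, -0.001, 0.003]]
wrist_force: [-0.9, -0.2, 1.0]
gripper_width: 1.0
```

Request:
{"name": "move_arm", "arguments": {"series": [[[0,0,0,-0.01,0,-0.03,1],[0,0,0,0,0,0,0],[0,0,0,0,0,0,0],[0,0,0,0,0,0,0],[0,0,0,0,0,0,0],[0,0,0,0,0,0,0],[0,0,0,0,0,0,0],[0,0,0,0,0,0,0]]]}}

```text
time_s: 14.2
tcp_pos: [0.4345, -0.3957, 0.075]
ee_rot: [[0.004, -0.044, 0.999], [-0.002, 0.999, 0.044], [-1.0, -0.002, 0.004]]
wrist_force: [-0.3, -0.2, -0.3]
gripper_width: 0.407
```

Request:
{"name": "move_arm", "arguments": {"series": [[[0,0.02,0,0,0,0.6,0],[0,0,0,0,0,0.8,0],[0,0,-0.6,0.1,0.5,0.2,0],[0,0,0,0.2,0.9,0,0],[0,0,0,0.15,0.9,0,0],[0,0,0,0.15,0.9,0,0],[0,0,0,0.1,0.8,0,0],[0,0,0,0,0.4,0,0],[0,0,0,0,0,0,0],[0,0,0,0,0,0,0]]]}}

```text
time_s: 15.45
tcp_pos: [0.4754, -0.1237, 0.1724]
ee_rot: [[0.001, 0.045, 0.999], [0.001, 0.999, -0.045], [-1.0, 0.001, 0.001]]
wrist_force: [-0.0, -0.4, -1.1]
gripper_width: 0.408
```

```bash
python3 - <<'E'
from h import *
st()
for c in ['wrist']:
  p,d=viewer.capture(c);cv2.imwrite('pics/w4.png',p[:,:,::-1])
  for n in ['hub','nut_mid']:
    for x in spotter.trace(c,n)[:2]: print(c,n,round(x['conf'],2),np.round(x['centre']),topfit(c,d,x['mask'],0))
E
```

```text
t 15.45 tcp [ 0.4754 -0.1237  0.1724] jawdeg 87.41 xaxis [ 0.001  0.001 -1.   ] F [-0.  -0.4 -1.1] w 0.408
wrist hub 0.88 [316. 302.] [ 546.2 -131.8   42.2   20.1   85.8   46.9]
wrist nut_mid 0.9 [323. 234.] [ 470.6 -124.9   35.1   36.    49.5  118.2]
```

View pics/w4.png

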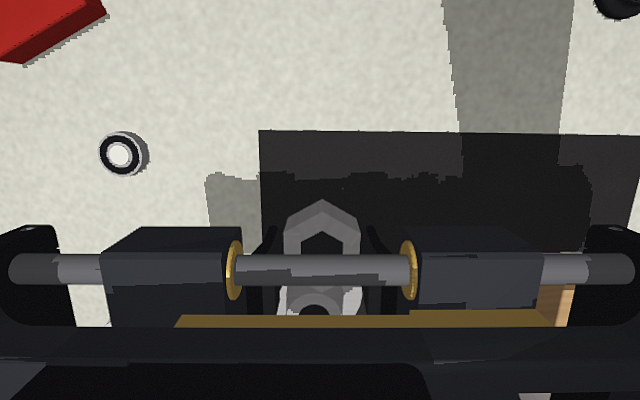

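Request:
{"name": "move_arm", "arguments": {"series": [[[0,0,0,-0.05,-0.07,-0.4,0],[0,0,0,0,0,-0.5,0],[0,0,0,0,0,-0.3,0],[0,0,0,0,0,-0.1,0],[0,0,0,0,0,0,0]]]}}

```text
time_s: 16.23
tcp_pos: [0.4729, -0.1326, 0.093]
ee_rot: [[0.004, 0.053, 0.999], [0.001, 0.999, -0.053], [-1.0, 0.001, 0.004]]
wrist_force: [-0.5, 0.6, -0.3]
gripper_width: 0.413
```

Request:
{"name": "move_arm", "arguments": {"series": [[[0,0.03,0,0,0.06,-0.12,0],[0,0,0,0,0,-0.1,0],[0,0,0,0,0,-0.03,0],[0,0,0,0,0,0,0]]]}}

```text
time_s: 16.73
tcp_pos: [0.4741, -0.1288, 0.0787]
ee_rot: [[0.003, 0.053, 0.999], [0.001, 0.999, -0.053], [-1.0, 0.001, 0.003]]
wrist_force: [-1.2, -0.1, -0.9]
gripper_width: 0.408
```

Request:
{"name": "move_arm", "arguments": {"series": [[[0,0,0,0,0,-0.03,0],[0,0,0,0,0,0,1],[0,0,0,0,0,0,1],[0,0,0,0,0,0,1],[0,0,0,0,0,0.4,1],[0,0,0,0,0,0.8,1],[0,0,0,0,0,0.8,1],[0,0,0.9,0,0.4,0.7,1],[0,0,1,-0.05,0.6,0.2,1],[0,0,1,-0.05,0.6,0,1],[0,0,1,-0.05,0.7,0,1],[0,0,1,-0.05,0.7,0,1],[0,0,1,-0.05,0.7,0,1],[0,0,1,-0.05,0.7,0,1],[0,0,1,-0.05,0.7,0,1],[0,0,1,0,0.7,0,1],[0,0,1,0,0.6,0,1],[0,0,1,0,0.4,0,1],[0,0,0.5,0,0.1,0,1],[0,0,0,0,0,0,1]]]}}

```text
time_s: 19.23
tcp_pos: [0.4491, 0.2981, 0.2567]
ee_rot: [[-0.0, -1.0, -0.02], [0.005, -0.02, 1.0], [-1.0, 0.0, 0.005]]
wrist_force: [-0.3, -0.7, 0.3]
gripper_width: 0.997
```

```bash
python3 - <<'E'
from h import *
st()
for c in ['wrist','top']:
  p,d=viewer.capture(c);cv2.imwrite(f'pics/{c}5.png',p[:,:,::-1])
  for n in ['spacer_mid','bearing_mid','nut_mid','hub','carton','filter_mid']:
    for x in spotter.trace(c,n)[:2]: print(c,n,round(x['conf'],2),np.round(x['centre']),topfit(c,d,x['mask'],0))
E
```

```text
t 19.225 tcp [0.4491 0.2981 0.2567] jawdeg -178.86 xaxis [-0.     0.005 -1.   ] F [-0.3 -0.7  0.3] w 0.997
wrist spacer_mid 0.9 [301. 194.] [458.6 289.4  58.9  58.9  44.4  71.1]
wrist bearing_mid 0.87 [192. 195.] [585.4 318.9  51.5  50.   11.5  17.7]
wrist nut_mid 0.48 [195. 195.] [585.6 318.8  51.8  50.   11.3  17.8]
top spacer_mid 0.78 [202. 216.] [459.3 287.8  56.1  56.1  60.8  73.9]
top bearing_mid 0.46 [205. 183.] [585.2 309.8  49.9  28.7   6.8  20.7]
top nut_mid 0.33 [210. 218.] [457.8 287.8  59.6  54.1   2.9  73.9]
top hub 0.83 [352. 189.] [ 5.576e+02 -1.330e+02  3.930e+01  3.810e+01  5.000e-01  4.960e+01]
top carton 0.57 [277. 181.] [569.9  86.   76.1  71.1  86.8  55. ]
top filter_mid 0.88 [279. 154.] [665.7  80.3  53.1  50.1  66.7  85.1]
```

View pics/wrist5.png

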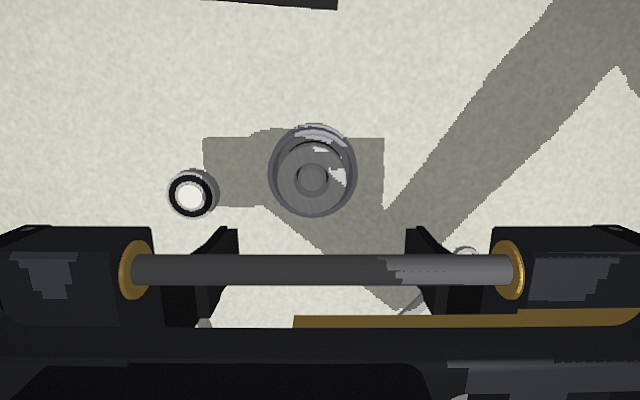

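View pics/top5.png

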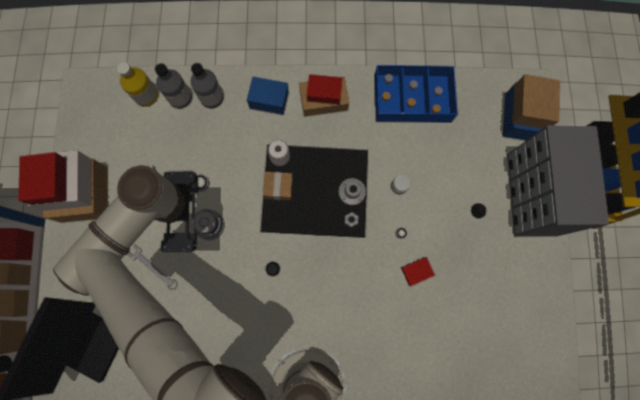

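The filter (279,154) and the nut (352,219) stand where they should. Next is the spacer, seen at (312,180) in the wrist view.

Request:
{"name": "move_arm", "arguments": {"series": [[[-0.02,0,-0.1,0.16,-0.16,-0.2,1],[0,0,0,0,0,-0.6,1],[0,0,0,0,0,-0.6,1],[0,0,0,0,0,-0.3,1],[0,0,0,0,0,0,1]]]}}

```text
time_s: 20.55
tcp_pos: [0.4604, 0.2847, 0.1497]
ee_rot: [[-0.0, -1.0, -0.001], [0.001, -0.001, 1.0], [-1.0, 0.0, 0.001]]
wrist_force: [0.3, -0.0, 0.4]
gripper_width: 0.998
```

Request:
{"name": "move_arm", "arguments": {"series": [[[0,0,0,-0.03,0.06,-0.12,1],[0,0,0,0,0,-0.1,1],[0,0,0,0,0,-0.05,1],[0,0,0,0,0,0,1]]]}}

```text
time_s: 21.05
tcp_pos: [0.4597, 0.289, 0.1341]
ee_rot: [[0.002, -1.0, -0.001], [0.004, -0.001, 1.0], [-1.0, -0.002, 0.004]]
wrist_force: [-0.7, -0.9, 0.1]
gripper_width: 1.003
```

Request:
{"name": "move_arm", "arguments": {"series": [[[-0.02,0,0,-0.02,0,-0.05,1],[0,0,0,0,0,0,1]]]}}

```text
time_s: 21.3
tcp_pos: [0.4585, 0.2892, 0.1315]
ee_rot: [[0.003, -1.0, -0.001], [0.002, -0.001, 1.0], [-1.0, -0.003, 0.002]]
wrist_force: [0.1, 0.2, 0.4]
gripper_width: 0.998
```

Request:
{"name": "move_arm", "arguments": {"series": [[[0,0,0,0,0,0,0],[0,0,0,0,0,0,0],[0,0,0,0,0,0,0],[0,0,0,0,0,0,0],[0,0,0,0,0,0,0],[0,0,0,0,0,0,0]]]}}

```text
time_s: 22.05
tcp_pos: [0.4585, 0.2893, 0.1318]
ee_rot: [[0.003, -1.0, -0.002], [0.002, -0.002, 1.0], [-1.0, -0.003, 0.002]]
wrist_force: [-0.8, -0.5, 1.0]
gripper_width: 0.681
```

Gripped at 59 mm. Now I lift slowly straight up.

Request:
{"name": "move_arm", "arguments": {"series": [[[0,0,0,0,0,0.2,0],[0,0,0,0,0,0.2,0],[0,0,0,0,0,0.3,0],[0,0,0,0,0,0.4,0],[0,0,0,0,0,0.5,0],[0,0,0,0,0,0,0]]]}}

```text
time_s: 22.8
tcp_pos: [0.4579, 0.2885, 0.2334]
ee_rot: [[0.003, -1.0, -0.001], [0.003, -0.001, 1.0], [-1.0, -0.003, 0.003]]
wrist_force: [-0.6, -0.1, -2.2]
gripper_width: 0.685
```

```bash
python3 - <<'E'
from h import *
st()
for c in ['wrist']:
  p,d=viewer.capture(c);cv2.imwrite(f'pics/{c}6.png',p[:,:,::-1])
  for n in ['spacer_mid','dispenser']:
    for x in spotter.trace(c,n)[:2]: print(c,n,round(x['conf'],2),np.round(x['centre']),topfit(c,d,x['mask'],0))
E
```

```text
t 22.8 tcp [0.4579 0.2885 0.2334] jawdeg -179.96 xaxis [ 0.003  0.003 -1.   ] F [-0.6 -0.1 -2.2] w 0.685
wrist spacer_mid 0.7 [322. 224.] [456.1 286.9  56.   58.8  24.  169.3]
wrist dispenser 0.75 [320. 158.] [453.7 270.3  24.5  49.5  87.1  56.7]
```

View pics/wrist6.png

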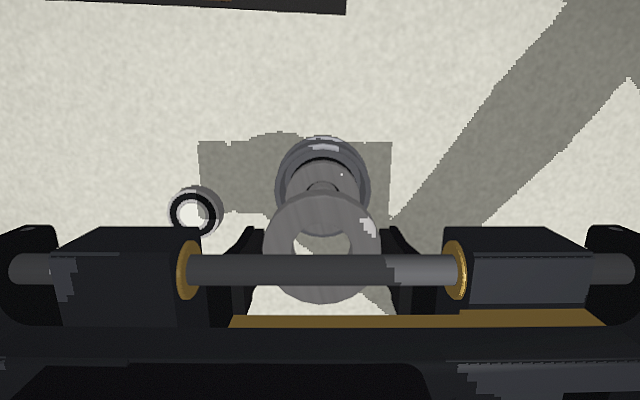

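Request:
{"name": "move_arm", "arguments": {"series": [[[0,0,-0.35,0.1,-0.4,0,0],[0,0,0,0.3,-0.8,0,0],[0,0,0,0.3,-0.8,0,0],[0,0,0,0.3,-0.8,0,0],[0,0,0,0.3,-0.8,0,0],[0,0,0,0.3,-0.8,0,0],[0,0,0,0.2,-0.6,0,0],[0,0,0,0,-0.2,0,0],[0,0,0,0,0,0,0],[0,0,0,0,0,0,0]]]}}

```text
time_s: 24.2
tcp_pos: [0.5603, -0.0349, 0.215]
ee_rot: [[-0.029, -0.998, 0.049], [-0.011, 0.049, 0.999], [-1.0, 0.028, -0.012]]
wrist_force: [-0.7, 0.3, -2.2]
gripper_width: 0.68
```

```bash
python3 - <<'E'
from h import *
st()
for c in ['wrist']:
  p,d=viewer.capture(c);cv2.imwrite(f'pics/{c}7.png',p[:,:,::-1])
  for n in ['spacer_mid','hub','carton','dispenser']:
    for x in spotter.trace(c,n)[:2]: print(c,n,round(x['conf'],2),np.round(x['centre']),topfit(c,d,x['mask'],0))
p,d=viewer.capture('side')
for n in ['spacer_mid','dispenser','carton']:
    for x in spotter.trace('side',n)[:3]: print('side',n,round(x['conf'],2),np.round(x['centre']),topfit('side',d,x['mask'],0))
E
```

```text
t 24.2 tcp [ 0.5603 -0.0349  0.215 ] jawdeg 177.2 xaxis [-0.029 -0.011 -1.   ] F [-0.7  0.3 -2.2] w 0.68
wrist spacer_mid 0.82 [321. 227.] [558.5 -35.4  56.8  59.1  18.7 154.5]
wrist hub 0.89 [312.  75.] [ 558.5 -132.    42.3   41.6   87.    47.9]
wrist carton 0.69 [298. 310.] [569.8  59.3  20.7  70.2  81.9  52.5]
side spacer_mid 0.92 [334. 178.] [560.1 -36.1  61.2  54.8  81.7 156.4]
side dispenser 0.75 [274. 160.] [447.1 267.6  36.9  80.5  58.1  49.4]
side carton 0.92 [329. 199.] [551.3 -48.6  47.   40.2  31.5 145.5]
```

View pics/wrist7.png

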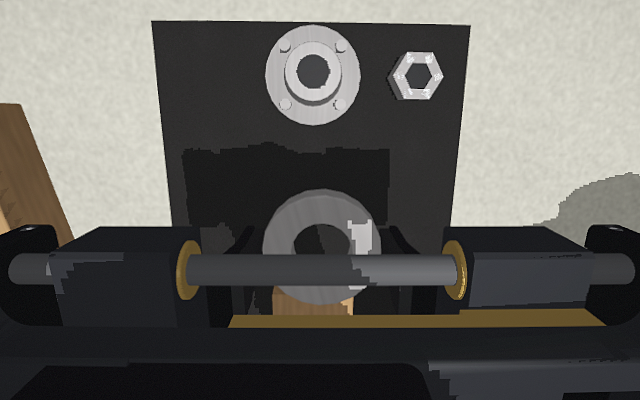

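Request:
{"name": "move_arm", "arguments": {"series": [[[0.08,-0.21,0,0.07,0.19,0,0],[0,0,0,0,0,-0.5,0],[0,0,0,0,0,-0.6,0],[0,0,0,0,0,-0.4,0],[0,0,0,0,0,0,0]]]}}

```text
time_s: 25.28
tcp_pos: [0.5668, -0.0208, 0.1253]
ee_rot: [[0.013, -0.999, 0.048], [0.003, 0.048, 0.999], [-1.0, -0.013, 0.004]]
wrist_force: [1.8, 1.1, -1.5]
gripper_width: 0.683
```

Request:
{"name": "move_arm", "arguments": {"series": [[[-0.02,0.09,0,-0.04,-0.04,-0.3,0],[0,0,0,0,0,-0.2,0],[0,0,0,0,0,-0.05,0],[0,0,0,0,0,0,0]]]}}

```text
time_s: 25.78
tcp_pos: [0.5662, -0.0226, 0.0927]
ee_rot: [[0.005, -0.999, 0.047], [0.001, 0.047, 0.999], [-1.0, -0.005, 0.002]]
wrist_force: [0.1, 0.1, -2.0]
gripper_width: 0.685
```

Request:
{"name": "move_arm", "arguments": {"series": [[[0,0.04,0,-0.03,-0.01,-0.12,0],[0,0,0,0,0,-0.06,0],[0,0,0,0,0,-0.02,0],[0,0,0,0,0,0,0]]]}}

```text
time_s: 26.28
tcp_pos: [0.5649, -0.0232, 0.0808]
ee_rot: [[0.001, -0.999, 0.047], [0.002, 0.047, 0.999], [-1.0, -0.001, 0.002]]
wrist_force: [0.5, -0.2, -2.0]
gripper_width: 0.682
```

Request:
{"name": "move_arm", "arguments": {"series": [[[0,0,0,0,0,-0.04,0],[0,0,0,0,0,-0.03,0],[0,0,0,0,0,0,0]]]}}

```text
time_s: 26.65
tcp_pos: [0.5651, -0.0232, 0.0769]
ee_rot: [[0.002, -0.999, 0.047], [0.002, 0.047, 0.999], [-1.0, -0.002, 0.002]]
wrist_force: [-0.4, 0.3, -0.7]
gripper_width: 0.681
```

Contact reached: the load dropped from 2 N to 0.7 N. I release and go to the bearing.

Request:
{"name": "move_arm", "arguments": {"series": [[[0,0,0,0,0,0,1],[0,0,0,0,0,0,1],[0,0,0,0,0,0,1],[0,0,0,0,0,0,1],[0,0,0,0,0,0.3,1],[0,0,0,0,0,0.8,1],[0,0,0,0,0,0.8,1],[0,0,0,0,0.2,0.6,1],[0,0,0,0.05,0.8,0,1],[0,0,0,0.05,0.9,0,1],[0,0,0,0.05,0.9,0,1],[0,0,0,0.05,0.9,0,1],[0,0,0,0.05,0.9,0,1],[0,0,0,0.05,0.8,0,1],[0,0,0,0,0.3,0,1],[0,0,0,0,0,0,1],[0,0,0,0,0,0,1]]]}}

```text
time_s: 28.78
tcp_pos: [0.5819, 0.3273, 0.2334]
ee_rot: [[0.006, -0.999, 0.05], [0.003, 0.05, 0.999], [-1.0, -0.006, 0.003]]
wrist_force: [-0.7, -1.7, 0.3]
gripper_width: 1.0
```

```bash
python3 - <<'E'
from h import *
st()
for c in ['wrist','top','side']:
  p,d=viewer.capture(c);cv2.imwrite(f'pics/{c}8.png',p[:,:,::-1])
  for n in ['spacer_mid','bearing_mid']:
    for x in spotter.trace(c,n)[:2]: print(c,n,round(x['conf'],2),np.round(x['centre']),topfit(c,d,x['mask'],0))
E
```

```text
t 28.775 tcp [0.5819 0.3273 0.2334] jawdeg 177.14 xaxis [ 0.006  0.003 -1.   ] F [-0.7 -1.7  0.3] w 1.0
wrist bearing_mid 0.75 [320. 178.] [585.5 320.6  51.1  50.9  88.2  17.7]
top spacer_mid 0.48 [316. 182.] [564.4 -22.5  53.3  53.8  54.7  19.1]
top bearing_mid 0.54 [200. 178.] [584.5 317.3  48.9  44.    3.   20.9]
side spacer_mid 0.72 [339. 224.] [566.5 -25.   58.6  56.9  46.3  17.5]
side bearing_mid 0.48 [321. 152.] [584.3 314.9  47.8  50.1  85.7  19.3]
```

View pics/wrist8.png

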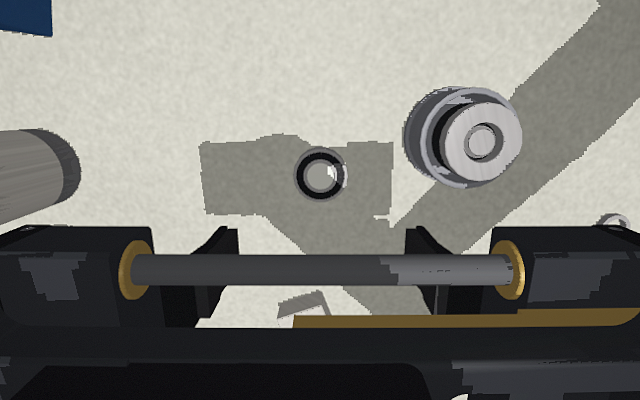

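View pics/side8.png

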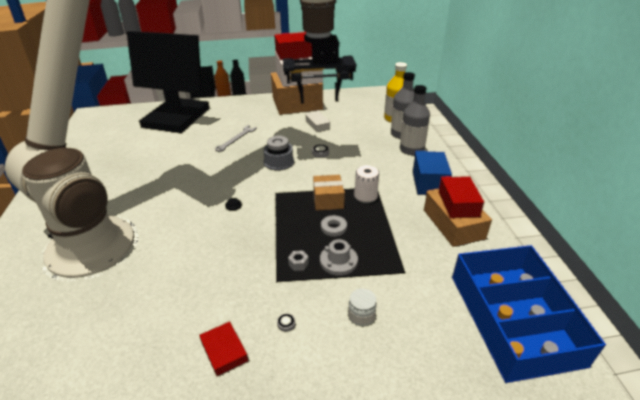

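The spacer lies flat midway. If the jaws closed along x at the bearing, the gripper body would be too close to the risen second spacer. I'll turn 90° for this grasp.

Request:
{"name": "move_arm", "arguments": {"series": [[[0,0,1,0.06,-0.12,0,1],[0,0,1,0,0,0,1],[0,0,1,0,0,0,1],[0,0,1,0,0,0,1],[0,0,1,0,0,0,1],[0,0,1,0,0,0,1],[0,0,1,0,0,0,1],[0,0,1,0,0,0,1],[0,0,1,0,0,0,1],[0,0,1,0,0,0,1],[0,0,1,0,0,0,1],[0,0,0.3,0,0,0,1],[0,0,0,0,0,0,1]]]}}

```text
time_s: 30.85
tcp_pos: [0.5859, 0.3196, 0.2339]
ee_rot: [[-0.004, 0.01, -1.0], [0.006, -1.0, -0.01], [-1.0, -0.006, 0.004]]
wrist_force: [-0.2, -0.3, 0.2]
gripper_width: 0.993
```

```bash
python3 - <<'E'
from h import *
st(); print(r.sense()['joints'].round(1))
for c in ['wrist']:
  p,d=viewer.capture(c);cv2.imwrite(f'pics/{c}9.png',p[:,:,::-1])
  for n in ['bearing_mid']:
    for x in spotter.trace(c,n)[:2]: print(c,n,round(x['conf'],2),np.round(x['centre']),topfit(c,d,x['mask'],0))
E
```

```text
t 30.85 tcp [0.5859 0.3196 0.2339] jawdeg -89.45 xaxis [-0.004  0.006 -1.   ] F [-0.2 -0.3  0.2] w 0.993
[ 42.3  28.5   2.5  -0.5 -63.9  48.4]
wrist bearing_mid 0.63 [326. 184.] [585.1 320.5  51.2  50.6   2.1  17.5]
```

View pics/wrist9.png

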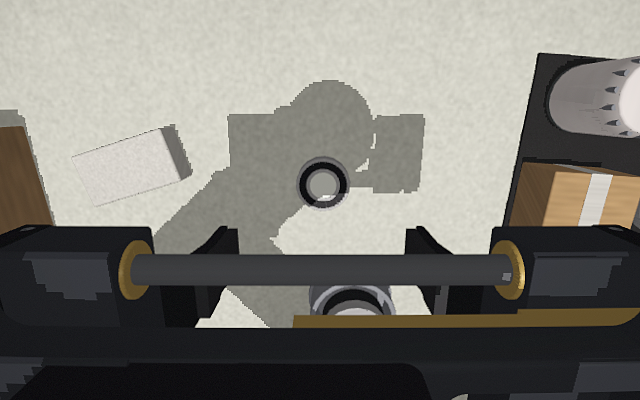

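Request:
{"name": "move_arm", "arguments": {"series": [[[-0.03,-0.03,0,-0.01,0.01,-0.5,1],[0,0,0,0,0,-0.7,1],[0,0,0,0,0,-0.7,1],[0,0,0,0,0,-0.2,1],[0,0,0,0,0,0,1]]]}}

```text
time_s: 31.58
tcp_pos: [0.5865, 0.3209, 0.1077]
ee_rot: [[0.006, 0.007, -1.0], [0.006, -1.0, -0.007], [-1.0, -0.005, -0.006]]
wrist_force: [0.6, -1.2, -0.8]
gripper_width: 0.999
```

Request:
{"name": "move_arm", "arguments": {"series": [[[-0.04,0.04,0,-0.02,-0.01,-0.3,1],[0,0,0,0,0,-0.15,1],[0,0,0,0,0,-0.06,1],[0,0,0,0,0,0,1]]]}}

```text
time_s: 32.08
tcp_pos: [0.5869, 0.3217, 0.0791]
ee_rot: [[0.006, 0.008, -1.0], [0.004, -1.0, -0.008], [-1.0, -0.004, -0.006]]
wrist_force: [-0.2, -0.0, 0.1]
gripper_width: 1.0
```

Request:
{"name": "move_arm", "arguments": {"series": [[[-0.03,0.04,0,-0.03,-0.02,-0.06,1],[0,0,0,0,0,0,1],[0,0,0,0,0,0,0],[0,0,0,0,0,0,0],[0,0,0,0,0,0,0],[0,0,0,0,0,0,0],[0,0,0,0,0,0,0],[0,0,0,0,0,0,0],[0,0,0,0,0,0,0]]]}}

```text
time_s: 33.2
tcp_pos: [0.5855, 0.3207, 0.0767]
ee_rot: [[0.001, 0.008, -1.0], [0.001, -1.0, -0.008], [-1.0, -0.001, -0.001]]
wrist_force: [-0.8, -0.4, 0.1]
gripper_width: 0.586
```

Request:
{"name": "move_arm", "arguments": {"series": [[[0,0,0,0,0,0.4,0],[0,0,0,0,0,0.8,0],[0,0,0,0,0,0.8,0],[0,0,-0.8,0,-0.3,0.5,0],[0,0,-1,0,-0.5,0,0],[0,0,-1,0,-0.5,0,0],[0,0,-1,-0.05,-0.5,0,0],[0,0,-1,-0.05,-0.5,0,0],[0,0,-1,-0.05,-0.5,0,0],[0,0,-1,-0.05,-0.5,0,0],[0,0,-1,-0.05,-0.5,0,0],[0,0,-1,-0.05,-0.5,0,0],[0,0,-1,-0.05,-0.5,0,0],[0,0,-1,0,-0.5,0,0],[0,0,-1,0,-0.5,0,0],[0,0,0,0,-0.2,0,0],[0,0,0,0,0,0,0],[0,0,0,0,0,0,0]]]}}

```text
time_s: 35.45
tcp_pos: [0.5563, -0.0504, 0.2227]
ee_rot: [[-0.007, -0.992, 0.123], [0.011, 0.123, 0.992], [-1.0, 0.008, 0.01]]
wrist_force: [-0.3, 0.3, -2.0]
gripper_width: 0.592
```

```bash
python3 - <<'E'
from h import *
st()
for c in ['wrist','side']:
  p,d=viewer.capture(c);cv2.imwrite(f'pics/{c}10.png',p[:,:,::-1])
  for n in ['bearing_mid','spacer_mid','hub']:
    for x in spotter.trace(c,n)[:2]: print(c,n,round(x['conf'],2),np.round(x['centre']),topfit(c,d,x['mask'],0))
E
```

```text
t 35.45 tcp [ 0.5563 -0.0504  0.2227] jawdeg 172.96 xaxis [-0.007  0.011 -1.   ] F [-0.3  0.3 -2. ] w 0.592
wrist bearing_mid 0.67 [319. 239.] [558.3 -48.2  51.2  48.3  64.4 163.4]
wrist spacer_mid 0.78 [311. 195.] [568.  -39.5  57.1  25.    6.2  16. ]
wrist hub 0.77 [303.  87.] [ 558.2 -132.    41.8   41.8   38.4   47.5]
side bearing_mid 0.56 [330. 183.] [556.4 -49.8  50.3  43.6  80.2 165.3]
side spacer_mid 0.71 [336. 223.] [565.5 -23.7  57.9  59.9  24.8  17.5]
side hub 0.79 [338. 259.] [ 557.5 -133.4   41.3   42.    15.6   48.6]
side hub 0.39 [367. 183.] [665.7  80.8  49.7  52.1  37.8  83.8]
```

View pics/wrist10.png

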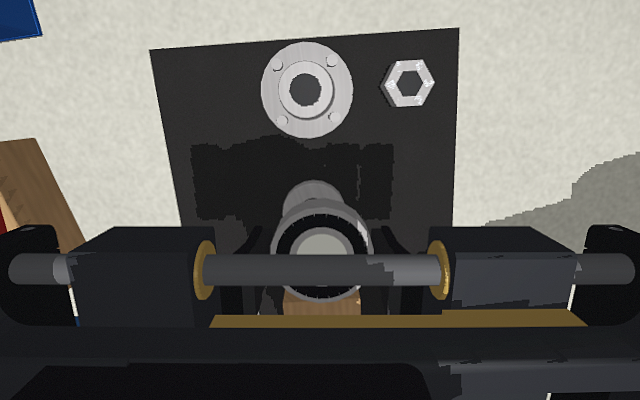

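Request:
{"name": "move_arm", "arguments": {"series": [[[-0.08,-0.05,0.5,0.16,0.44,0,0],[0,0,0,0,0,-0.4,0],[0,0,0,0,0,-0.6,0],[0,0,0,0,0,-0.4,0],[0,0,0,0,0,0,0]]]}}

```text
time_s: 36.48
tcp_pos: [0.5671, -0.0228, 0.1381]
ee_rot: [[0.004, -0.999, 0.05], [-0.001, 0.05, 0.999], [-1.0, -0.004, -0.0]]
wrist_force: [0.2, 0.2, -1.8]
gripper_width: 0.589
```

Request:
{"name": "move_arm", "arguments": {"series": [[[0,0.03,0,-0.02,-0.02,-0.3,0],[0,0,0,0,0,-0.2,0],[0,0,0,0,0,-0.05,0],[0,0,0,0,0,0,0]]]}}

```text
time_s: 36.98
tcp_pos: [0.5675, -0.0239, 0.1053]
ee_rot: [[0.004, -0.999, 0.049], [-0.0, 0.049, 0.999], [-1.0, -0.004, 0.0]]
wrist_force: [-0.3, 0.0, 0.1]
gripper_width: 0.592
```

Request:
{"name": "move_arm", "arguments": {"series": [[[0,0.03,0,-0.03,0,-0.1,0],[0,0,0,0,0,-0.06,0],[0,0,0,0,0,-0.02,0],[0,0,0,0,0,0,0]]]}}

```text
time_s: 37.48
tcp_pos: [0.5662, -0.0238, 0.0949]
ee_rot: [[0.001, -0.999, 0.049], [0.0, 0.049, 0.999], [-1.0, -0.001, 0.0]]
wrist_force: [0.3, 0.0, -1.9]
gripper_width: 0.589
```

Request:
{"name": "move_arm", "arguments": {"series": [[[0,0,0,0,0,-0.03,0],[0,0,0,0,0,-0.02,0],[0,0,0,0,0,0,0]]]}}

```text
time_s: 37.85
tcp_pos: [0.5666, -0.0237, 0.0939]
ee_rot: [[0.003, -0.999, 0.048], [0.0, 0.048, 0.999], [-1.0, -0.003, 0.0]]
wrist_force: [-0.6, 0.8, -2.8]
gripper_width: 0.584
```

Now release, rise and back away for the checks.

Request:
{"name": "move_arm", "arguments": {"series": [[[0,0,0,0,0,-0.02,0],[0,0,0,0,0,0,1],[0,0,0,0,0,0,1],[0,0,0,0,0,0,1],[0,0,0,0,0,0,1],[0,0,0,0,0,0.3,1],[0,0,0,0,0,0.8,1],[0,0,0,0,0,0.8,1],[0,0,0,0,0.3,0.8,1],[0,0,0,0,0.8,0.2,1],[0,0,0,0,0.8,0,1],[0,0,0,0,0.3,0,1],[0,0,0,0,0,0,1],[0,0,0,0,0,0,1]]]}}

```text
time_s: 39.6
tcp_pos: [0.5655, 0.11, 0.2719]
ee_rot: [[0.002, -0.999, 0.051], [0.0, 0.051, 0.999], [-1.0, -0.002, 0.0]]
wrist_force: [0.2, -0.3, -0.5]
gripper_width: 1.002
```

```bash
python3 - <<'E'
from h import *
st()
for c in ['wrist','top','side']:
  p,d=viewer.capture(c);cv2.imwrite(f'pics/{c}11.png',p[:,:,::-1])
  for n in ['bearing_mid','spacer_mid','hub','carton','filter_mid','nut_mid','small_bearing_mid','dispenser']:
    for x in spotter.trace(c,n)[:2]: print(c,n,round(x['conf'],2),np.round(x['centre']),topfit(c,d,x['mask'],0))
E
```

```text
t 39.6 tcp [0.5655 0.11   0.2719] jawdeg 177.08 xaxis [ 0.002  0.    -1.   ] F [ 0.2 -0.3 -0.5] w 1.002
wrist bearing_mid 0.69 [314.  39.] [567.7 -21.2  50.9  50.7  33.6  34.4]
wrist spacer_mid 0.87 [332.  62.] [559.5 -16.4  59.5  40.9  47.3  15.9]
wrist spacer_mid 0.17 [313. 160.] [570.7  87.2  79.6  70.6  87.   52.3]
wrist carton 0.86 [313. 160.] [570.9  87.4  79.6  70.6  87.   52.4]
wrist filter_mid 0.59 [211. 162.] [667.6  84.2  58.3  56.9  52.3  82.5]
wrist dispenser 0.73 [402. 300.] [476.7 258.3  34.5  14.8  16.   46.5]
top bearing_mid 0.74 [315. 187.] [ 5.66e+02 -2.32e+01  4.58e+01  4.38e+01  1.00e-01  3.81e+01]
top bearing_mid 0.74 [317. 196.] [549.9 -27.2  21.   53.9  21.   19.2]
top spacer_mid 0.75 [284. 182.] [5.694e+02 7.190e+01 7.190e+01 4.920e+01 5.000e-01 5.580e+01]
top hub 0.66 [354. 191.] [ 557.7 -133.    37.9   39.5   89.6   49.5]
top hub 0.46 [323. 200.] [563.7 -25.6 308.1 271.7  86.5   5.6]
top carton 0.75 [282. 184.] [569.4  71.9  72.   49.    0.7  55.9]
top filter_mid 0.62 [281. 155.] [667.9  71.3  55.5  37.1   1.   84.9]
top nut_mid 0.47 [351. 222.] [ 473.3 -127.6   34.6   37.5   81.1   26.5]
top small_bearing_mid 0.46 [400. 235.] [ 433.4 -276.8   32.7   28.3   14.2   15.2]
top dispenser 0.63 [218. 223.] [472.1 256.3  51.7  14.6  25.7  47.8]
side spacer_mid 0.67 [335. 233.] [561.  -39.8  27.1  58.2  72.4  17.6]
side hub 0.96 [340. 256.] [ 558.5 -134.7   41.7   42.    20.4   48.7]
side carton 0.8 [329. 193.] [570.3  86.5  84.   70.2  86.9  53.8]
side filter_mid 0.92 [366. 181.] [664.5  82.   48.2  54.9  29.6  83.8]
side nut_mid 0.78 [301. 261.] [ 473.7 -129.9   37.4   38.2   88.6   25. ]
side small_bearing_mid 0.88 [289. 323.] [ 433.4 -277.7   34.1   33.6   34.8   11.6]
side dispenser 0.9 [275. 159.] [463.5 264.1  29.4  67.4  87.5  53. ]
```

View pics/wrist11.png

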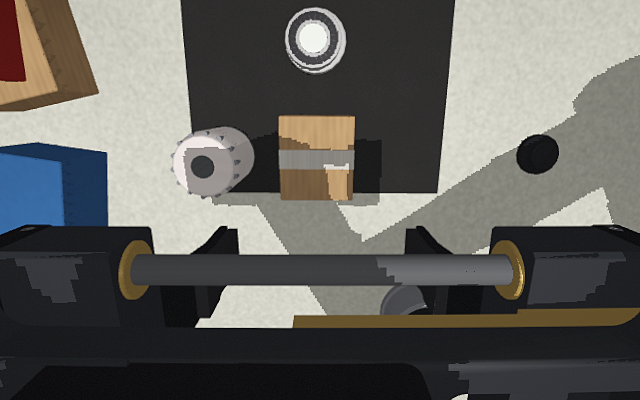

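View pics/side11.png

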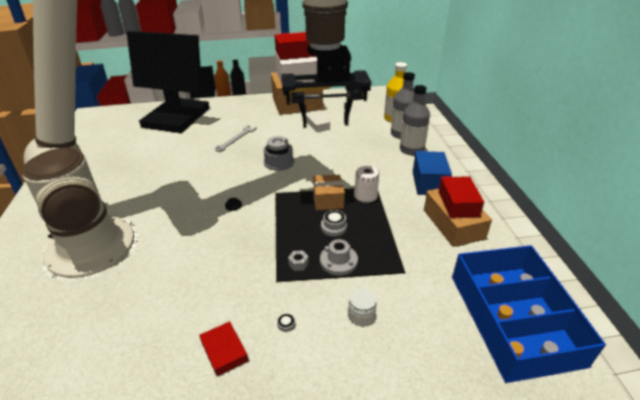

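```bash
python3 - <<'E'
from h import *
p,d=viewer.capture('side')
m=np.zeros(d.shape,bool);m[130:170,260:298]=1
P=cloud('side',d,m);P=P[np.hypot(P[:,0]-.4585,P[:,1]-.2885)<.031]
h,e=np.histogram(P[:,2],bins=np.arange(.03,.1,.004));print(list(zip(e.round(3),h)))
E
```

```text
[(np.float64(0.03), np.int64(0)), (np.float64(0.034), np.int64(0)), (np.float64(0.038), np.int64(5)), (np.float64(0.042), np.int64(17)), (np.float64(0.046), np.int64(14)), (np.float64(0.05), np.int64(24)), (np.float64(0.054), np.int64(23)), (np.float64(0.058), np.int64(26)), (np.float64(0.062), np.int64(38)), (np.float64(0.066), np.int64(83)), (np.float64(0.07), np.int64(92)), (np.float64(0.074), np.int64(0)), (np.float64(0.078), np.int64(0)), (np.float64(0.082), np.int64(0)), (np.float64(0.086), np.int64(0)), (np.float64(0.09), np.int64(0)), (np.float64(0.094), np.int64(0))]
```

The second spacer's top has risen to about 70–72 mm, so the lift is about 14 mm. All checks are consistent, so I hand the job in.

```bash
python3 - <<'E'
from h import *
print(r.finish_job()); st()
E
```

```text
the job is handed in; nothing more can be done
None
the job is handed in; nothing more can be done
```

The hub order is laid out on the mat and handed in after about 40 s of robot time. `finish_job` gives no verdict, so these are my last camera readings against the limits:

| Part | Reading | Limit |
|---|---|---|
| Spacer on mat | about 1–2 mm from midway | 15 mm |
| Larger bearing on spacer | 1–3 mm off centre, top at 34–38 mm (nominal 35 mm) | 8 mm off centre |
| Filter behind carton | 94–97 mm between centres, under 5 mm sideways | 95 ± 15 mm, 15 mm sideways |
| Nut in front of hub | about 85 mm between centres, within about 2 mm sideways | 88 ± 15 mm, 15 mm sideways |
| Spacer left on spindle | top risen to about 70–72 mm, so the lift is about 14 mm | 9–19 mm |
| Smaller bearing | about 1 mm from its first reading (within camera error); I never touched it | 20 mm |

The gripper was open and clear of everything at the end.

- **Disagreements:** The cameras differed by 2–3 mm on the stack's centre, about the calibration error. The networks gave a few wrong hits, such as the carton for the filter and the nut for the spacer. I discarded these after checking the pictures.
- **Not confirmed:** For the bearing and the filter, the wrist force did not show contact before release. I set them down by nominal height, and both looked flat and upright afterwards.

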